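Cap-down check of the long bottle from the labelling cradle

TASK

Check the cap of the long bottle in the wooden labelling cradle: first take away the spatula that lies across the cradle and lay it on the cork mat. Then draw the long bottle up out of the cradle, tip it until its cap end points about 40 degrees below level (steeper will do), and finish holding it still like that, its middle about 25 cm above the worktop. Leave the short bottle in the cradle and everything else where it is.

Things in the scene. Friction and masses are not known exactly. Their poses are not given: they have to be found in the camera images.
- bottle_mid (a point): Grasping place of the long bottle: on the axis of its round white body (56 mm across, 152 mm long with its ribbed cap, 0.17-0.31 kg), 64 mm from the base, 88 mm from the cap's end. z axis: from base to cap. The bottle starts level in either V rest of the cradle, cap towards the robot; this point is then 62 mm above the worktop, 8 mm in front of midway between the yokes.
- bottle_cap (a point): The end of the long bottle's cap, 88 mm from bottle_mid along its axis.
- short_mid (a point): The middle of the short bottle (white, black cap, 45 mm across, 115 mm long), which lies level in the other V rest, cap towards the robot, 54 mm above the worktop; its z axis runs to the cap. It stays where it is.
- spatula_mid (a point): Middle of the 260 mm spatula, on the axis of its round wooden handle 14 mm thick (0.07 kg). y axis: along it to the handle's end at +130 mm; the blade, 48 mm wide, 10 mm thick, spans y -45 to -130 mm. z up. It starts across the cradle's end posts, over both bottles, 103 mm above the worktop; this point is then between the bottles. Lying on the mat it is 11 mm above the worktop.
- cradle: Fixed wooden cradle. Origin on the worktop under its centre; x away from the robot, y along it. Base 100 (x) by 262 (y) by 8 mm. V rests at y = +48 and -48 mm, each two V yokes 8 mm thick at x = -28 and +28, arms at 45 degrees up to 58 mm high; open between the yokes for fingers. End posts at y = +120 and -120, 10 mm thick, 74 wide, 96 high, lips at x = +34 and -34 up to 105 high.
- mat: Flat cork mat, fixed, 300 mm (its x) by 140 mm (its y) by 4 mm thick, right of the cradle; origin under its centre on the worktop. Nothing stands on it.
- soap_bar: Bystander, to be left alone: bar of soap, 51x72x27 mm; origin at the centre of its underside.
- tin_a: Bystander, to be left alone: white salve tin, 59 mm across, 22 mm high; origin at the centre of its underside.
- dropper: Bystander, to be left alone: amber dropper bottle, 34 mm across, 109 mm high; origin at the centre of its underside.

How it is judged:
By the outcome, as a careful person would: the job done as asked, in the order asked, and still so for the second after the job is handed in, while the arm keeps its last pose, push and grip.
It also fails if it takes over 54 s, if anything falls off the work surface, if the arm or the gripper's body presses on something with over 40 N, if the wrist force passes 120 N, or if a joint passes its speed limit or range.

ROBOT

A 6-joint arm with a two-finger parallel gripper is mounted at the origin on a cart in front of the work surface, level with it; the furniture and walls round the work are solid. World frame = base frame: x ahead of the robot, y to its left, z up, the work surface at z = 0. Lengths are in mm, angles in degrees, forces in N, time in s.
With the tool pointing down it reaches from about 300 to 850 mm from the base axis. Payload 4.2 kg.
Tool frame: the origin (TCP) lies at the very end of the fingers, on their centre line; the grasp point (between the pads) lies 19 mm behind it (env.grip_depth is the distance from the TCP to the grasp point, in mm); z points along the fingers, y is the line along which they close (so a half turn about z gives the same grasp; the last joint's range is limited). The gripper opens to 91 mm and grips with 3 to 60 N. Pads are 32 mm wide; open, the fingers measure 118 mm over their backs; the gripper's body (76 mm by 178 mm) begins 60 mm behind the grasp point.
Start: joints at [-74.599, 18.312, 89.639, -0, 72.044, -1.146], TCP at [163.765, -551.205, 184.476] pointing down, gripper open.
Joint ranges: [-177.97, 177.97], [-48.28, 115.42], [12.27, 149.76], [-77.06, 257.06], [2.81, 150.46], [-146.56, 146.56]. Speed limits (degrees/s): [147.25, 147.25, 180, 180, 180, 180].

INTERFACE

Orientations are given as [roll, pitch, yaw] about the fixed x, y, z axes, in that order (R = Rz(yaw) Ry(pitch) Rx(roll)).
In Python, from workcell import env, cams gives the robot as it stands.
- The arm moves only by the tool apply_moves, never from a script. Its argument "deltas" is a list of rows, each a list of 5 numbers: the shift along the tool's x, y, z in m, then the turn about the tool's z in rad, then the opening, from -1 (shut) to 1 (fully open), so that 0 is half open. In form: [[tx, ty, tz, roll, gripper], ...]. A call has 1 to 5 rows; each row is the pose to reach, as a shift and turn from the pose commanded when the call began, along the tool's axes at that moment; what a row does not reach only later rows make up. A row lasts 1/10 s, in which the tool goes at most 50 mm and 8.59 degrees, less where a joint would pass 70% of its speed; a pose out of reach is approached as far as the arm can. A call with a gripper value outside its range is refused whole. The fingers move at their own pace and stop on an object; "grip_force" is the grip in N (left out, the last holds). Time passes only in rows, so rows that repeat a pose let the fingers close. It gives the time, the measured TCP pose, the force, the opening and the grip force at its end, in the units of the state.
- env.state(): the state, without advancing time (a new reading comes with each control period).
- cams.grab_frame(name): name is "scene" or "top"; returns the picture (400x640x3 uint8, blue, green, red); there is no depth.
- cams.get_calibration(name): a dict with "mtx" (3x3 intrinsics, pixels), "eye" and "attitude" of the camera in the world. Camera axes: x right, y down, z forward; pixel columns grow to the right and rows downward; lengths in mm; the calibration is good to about 2 mm. A picture is of the moment at which its call begins. get_calibration takes no time and is no camera call.
- env.job_done(): hands the job in; it is judged then, once.
The state is a dict: "time_s": time; "qpos": joint angles; "qvel": joint speeds; "effort": joint torques, N m; "ee_pos": TCP position; "ee_rot": TCP orientation; "force": force on the tool from outside, world axes, zero at the start; "torque": the same for the moment, N m; "gripper_width": finger opening in mm; "gripper_force": force on a finger pad.
Only numpy, scipy, OpenCV 4.12 (cv2) and the standard library are available. Lean on these libraries where they do the work, as an engineer would, in place of code of your own. Each camera call takes 0.05 s, during which the arm holds its last target. There are 200 camera calls.

## Working session

There is one attempt and no reset: what is moved stays moved. The work goes in short steps, Python scripts to look and compute and a tool call to move; the robot and the scene stay as the last step left them, time stands still between calls to the robot, and variables do not carry over. Pictures are saved under pics/ and viewed, at most 10 in all, crops included, and the job is handed in when it is done.

Besides the shell and the picture viewer there is one more tool, called as a command line: name --pt "numbers of a row" for each row, then --argument value for the rest. apply_moves: Moves the arm, as the interface text tells. Its arguments: {"type":"object","properties":{"deltas":{"type":"array"},"grip_force":{"type":"number"}},"required":["deltas"]}

```bash
ls; mkdir -p pics
python3 - <<'E'
from workcell import env, cams
import cv2
for n in ("scene","top"):
    cv2.imwrite(f"pics/{n}0.png",cams.grab_frame(n)); print(n,cams.get_calibration(n))
s=env.state();print({k:s[k] for k in("time_s","ee_pos","ee_rot","force","gripper_width")})
E
```

```text
pics
scene {'mtx': array([[504.71640442,   0.        , 314.75923373],
       [  0.        , 504.71640442, 197.67588291],
       [  0.        ,   0.        ,   1.        ]]), 'eye': array([-238.1686287 ,  583.19074921,  737.65915836]), 'attitude': array([-121.43360114,   -0.17016912, -129.04628084])}
top {'mtx': array([[495.02727294,   0.        , 317.94266584],
       [  0.        , 495.02727294, 197.90574951],
       [  0.        ,   0.        ,   1.        ]]), 'eye': array([ 407.17910714,  -69.10689299, 1214.80355154]), 'attitude': array([-170.9552536 ,   -1.64805218,  -90.48030317])}
{'time_s': 0.1, 'ee_pos': array([ 163.63997013, -550.73561219,  183.71696033]), 'ee_rot': array([-1.79912777e+02, -1.20952943e-03,  1.65483975e+01]), 'force': array([ 0.18384967, -0.35888188,  0.06197597]), 'gripper_width': 90.98495340747174}
```

View pics/scene0.png

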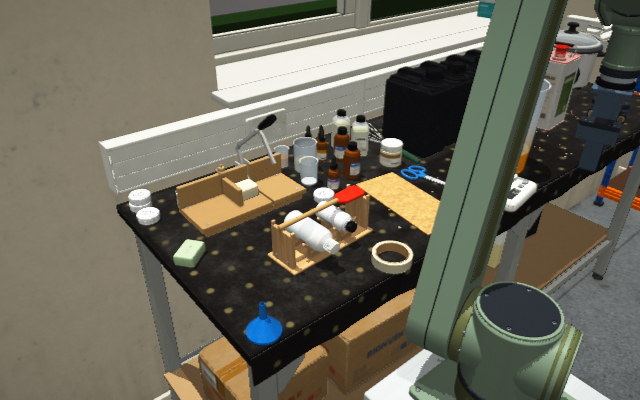

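View pics/top0.png

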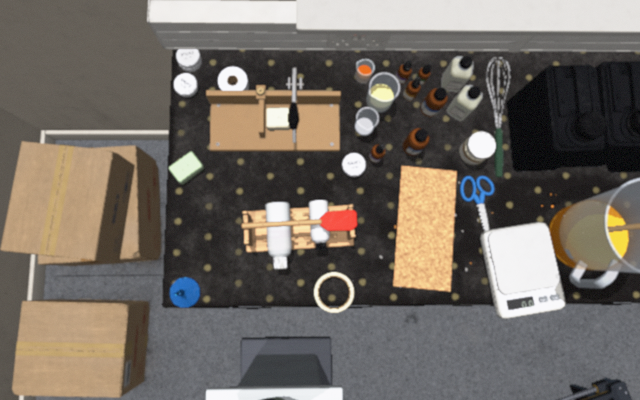

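The pictures show the long bottle on the left (top view about (279,235)) with its cap towards the robot. The short bottle is on the right at (319,220). The spatula's handle ends at (243,226) and its red blade ends at (356,221). The mat is at (426,228), and a tape ring lies near (334,292).

```bash
cat > h.py <<'E'
from workcell import env, cams
import cv2, numpy as np
from scipy.spatial.transform import Rotation as R
def P(n,pts):
    c=cams.get_calibration(n); r=R.from_euler('xyz',c['attitude'],degrees=True).as_matrix()
    p=(np.atleast_2d(pts)-c['eye'])@r; q=p@c['mtx'].T
    return q[:,:2]/q[:,2:]
def B(n,uv,z):
    c=cams.get_calibration(n); r=R.from_euler('xyz',c['attitude'],degrees=True).as_matrix()
    d=r@np.linalg.solve(c['mtx'],[*uv,1]); return c['eye']+d*(z-c['eye'][2])/d[2]
def crop(n,im,box,k,name):
    x0,y0,x1,y1=box; cv2.imwrite(name,cv2.resize(im[y0:y1,x0:x1],None,fx=k,fy=k,interpolation=cv2.INTER_CUBIC))
E
python3 - <<'E'
from h import *
im=cv2.imread('pics/top0.png'); crop('top',im,(235,160,465,310),3.4,'pics/topc.png')
for nm,uv,z in [("handle end",(243,226),103),("blade end",(357,221),103),("bottle far",(278,203),62),("cap",(280,268),62),("mat",(404,167),4),("mat",(457,171),4),("mat",(450,292),4),("mat",(393,288),4)]: print(nm,B('top',uv,z).round(0))
E
```

```text
handle end [521.  66. 103.]
blade end [ 531. -191.  103.]
bottle far [579. -10.  62.]
cap [427. -15.  62.]
mat [ 678. -323.    4.]
mat [ 667. -457.    4.]
mat [ 368. -424.    4.]
mat [ 378. -285.    4.]
```

View pics/topc.png

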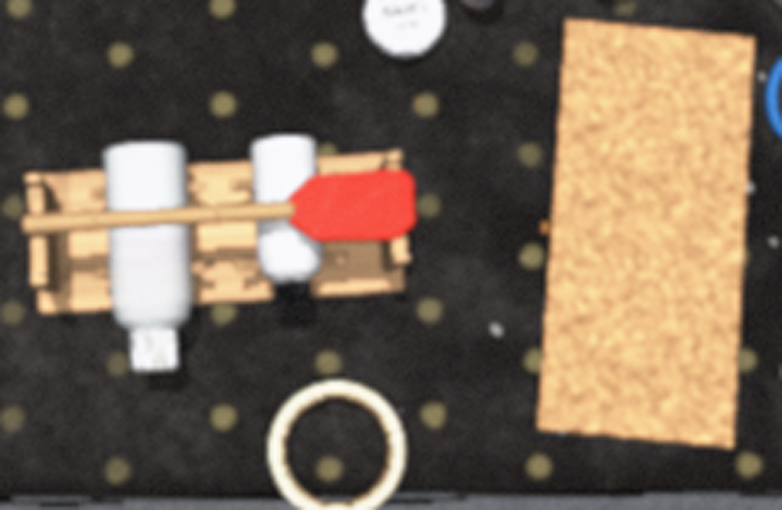

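Run:
```python
from h import *
from scipy.optimize import least_squares
f=lambda u,v:(235+(u-1.2)/3.4,160+(v-1.2)/3.4)
M=[(-0,0)]
L=np.array([[34,120,105],[-34,120,105],[34,-120,105],[-34,-120,105],[-50,131,8],[-50,-131,8]],float)
U=np.array([f(35,177),f(40,287),f(394,156),f(404,262),f(42,313),f(405,291)])
def T(p):
    w=L.copy(); w[:,:2]=L[:,:2]@np.array([[np.cos(p[2]),np.sin(p[2])],[-np.sin(p[2]),np.cos(p[2])]])+p[:2]; return w
s=least_squares(lambda p:(P('top',T(p))-U).ravel(),[510,-60,0],loss='soft_l1'); print(s.x[:2],np.degrees(s.x[2]),s.fun.reshape(-1,2).round(1))
a=s.x[2]; r=np.array([[np.cos(a),-np.sin(a)],[np.sin(a),np.cos(a)]])
for n,l in [("bottle_mid",(-8,48)),("centre long",(0,48)),("lipL",(-34,120))]: print(n,s.x[:2]+r@l)
h=B('top',f(23,224),103);b=B('top',f(416,205),103);print(h,b,np.linalg.norm(h-b),(h+b)/2,"yaw of +y",np.degrees(np.arctan2(-(h-b)[0],(h-b)[1])))
print("bottle axis",B('top',f(146,180),62),B('top',f(152,310),62),"cap",B('top',f(155,371),50))
m=np.array([B('top',f(*q),4) for q in [(565,18),(756,37),(735,448),(537,430)]]);print(m.mean(0),np.degrees(np.arctan2(*(m[0]+m[1]-m[2]-m[3])[[1,0]])))
```

```text
[524.13573264 -59.52484367] 3.227055980043539 [[-0.   0.7]
 [-0.2 -1.5]
 [ 0.5  0.4]
 [-0.2 -0.8]
 [-0.5  0.5]
 [ 0.5  0.1]]
bottle_mid [513.44635534 -12.05130143]
centre long [521.43366968 -11.6009576 ]
lipL [483.43448927  58.37091023]
[521.81779727  69.83955976 103.        ] [ 533.10213508 -190.6304465   103.        ] 260.7143272658037 [527.45996618 -60.39544337 103.        ] yaw of +y 2.480672917259299
bottle axis [556.01484403  -8.9537448   62.        ] [466.80779815 -13.42315556  62.        ] cap [425.87217599 -15.05155111  50.        ]
[ 525.75553443 -370.50707293    4.        ] -5.8533604891083835
```

Create go.py:
```python
import sys; from h import *
s=env.state(); p=s['ee_pos']; yaw=s['ee_rot'][2]
X,Y,Z,W=map(float,sys.argv[1:5]); a=np.radians(yaw); d=np.array([X,Y,Z])-p
dw=(W-yaw+180)%360-180
print("t",round(s['time_s'],2),"pos",p.round(1),"rot",s['ee_rot'].round(2),"q",np.round(s['qpos'],0),"F",s['force'].round(1),"w",round(s['gripper_width'],1),round(float(np.ravel(s['gripper_force'])[0]),1))
print("delta m/rad",[round(float(v),4) for v in ((np.cos(a)*d[0]+np.sin(a)*d[1])/1e3,(np.sin(a)*d[0]-np.cos(a)*d[1])/1e3,-d[2]/1e3,-np.radians(dw))])
```

```text
(no output)
```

apply_moves --pt "0.484 -0.347 -0.01 -1.326 1" --pt "0.484 -0.347 -0.01 -1.326 1" --pt "0.484 -0.347 -0.01 -1.326 1" --pt "0.484 -0.347 -0.01 -1.326 1" --pt "0.484 -0.347 -0.01 -1.326 1"

```text
time_s: 0.6
ee_pos: [317.7, -351.9, 188.4]
ee_rot: [-180.0, -0.0, 59.8]
force: [1.0, -0.1, -0.7]
gripper_width: 91.3
gripper_force: 0.0
```

```bash
python3 go.py 528.3 -80.4 150 92.5
```

```text
t 0.6 pos [ 317.7 -351.9  188.4] rot [-1.7999e+02 -1.0000e-02  5.9840e+01] q [-49.   9. 102.   0.  69. -19.] F [ 1.  -0.1 -0.7] w 91.3 0.0
delta m/rad [0.3406, 0.0457, 0.0384, -0.5701]
```

apply_moves --pt "0.34 0.046 0.02 -0.57 1" --pt "0.34 0.046 0.03 -0.57 1" --pt "0.34 0.046 0.038 -0.57 1" --pt "0.34 0.046 0.038 -0.57 1" --pt "0.34 0.046 0.038 -0.57 1"

```text
time_s: 1.1
ee_pos: [471.4, -156.5, 162.1]
ee_rot: [-180.0, 0.0, 92.3]
force: [0.3, -1.2, -0.1]
gripper_width: 91.1
gripper_force: 0.0
```

```bash
python3 go.py 528.3 -80.4 150 92.5
```

```text
t 1.1 pos [ 471.4 -156.5  162.1] rot [-1.7999e+02  1.0000e-02  9.2300e+01] q [-20.  12. 102.  -0.  66. -22.] F [ 0.3 -1.2 -0.1] w 91.1 0.0
delta m/rad [0.0738, 0.0599, 0.0121, -0.0034]
```

apply_moves --pt "0.06 0.05 0.01 0 1" --pt "0.06 0.05 0.01 0 1" --pt "0.06 0.05 0.01 0 1" --pt "0.06 0.05 0.01 0 1"

```text
time_s: 1.5
ee_pos: [518.0, -96.2, 151.9]
ee_rot: [-179.9, 0.0, 92.3]
force: [0.0, -0.2, -0.2]
gripper_width: 91.3
gripper_force: 0.0
```

```bash
python3 go.py 528.3 -80.4 93 92.5
python3 - <<'E'
from h import *
a=cams.grab_frame('top'); b=cams.grab_frame('scene')
c=lambda im,x0,y0:cv2.resize(im[y0:y0+130,x0:x0+130],None,fx=3,fy=3,interpolation=cv2.INTER_CUBIC)
cv2.imwrite('pics/a.png',np.hstack([c(a,235,160),c(b,260,160)]))
E
```

```text
t 1.5 pos [518.  -96.2 151.9] rot [-1.799e+02  1.000e-02  9.227e+01] q [-12.  15.  99.  -0.  66. -14.] F [ 0.  -0.2 -0.2] w 91.3 0.0
delta m/rad [0.0153, 0.011, 0.0589, -0.004]
```

View pics/a.png

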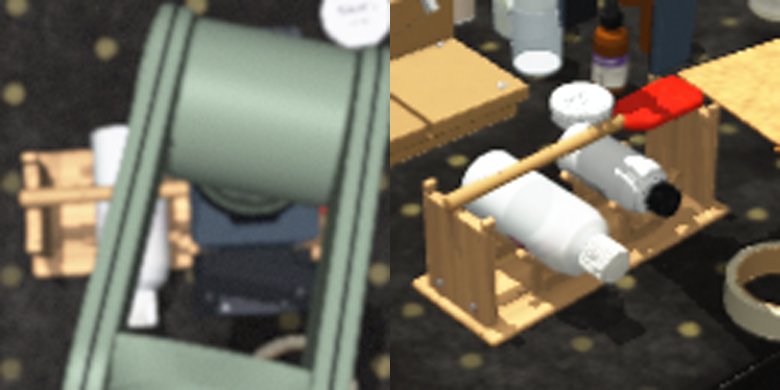

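Run:
```python
from h import *
print(P('scene',[[518,-96,152],[518,-96,300],[521.8,69.8,103],[533,-190.6,103],[425,-15,62],[513,-12,90]]).round(0))
print(P('top',[[518,-96,152],[521.8,69.8,103]]).round(0))
b=cams.grab_frame('scene'); cv2.imwrite('pics/b.png',b)
print(env.state()['ee_pos'])
```

```text
[[336. 185.]
 [338. 126.]
 [278. 227.]
 [360. 188.]
 [335. 248.]
 [309. 221.]]
[[316. 225.]
 [241. 226.]]
[517.67088653 -97.48079422 152.57534871]
```

View pics/b.png

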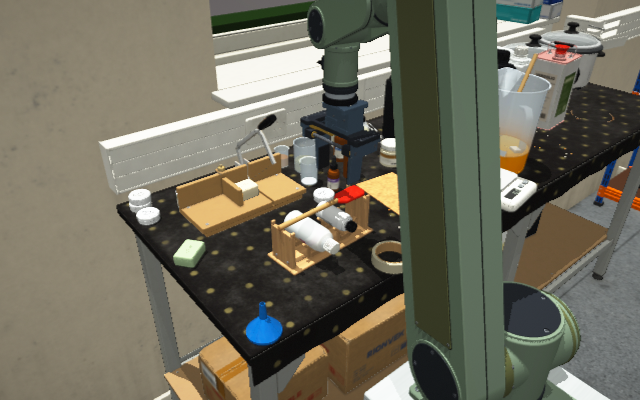

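The gripper hangs over the spatula, with the fingertips near (345,185). The projected handle end matches the image at (278,227), so I will go down.

apply_moves --pt "0.017 0.011 0.02 0 1" --pt "0.017 0.011 0.04 0 1" --pt "0.017 0.011 0.057 0 1" --pt "0.017 0.011 0.057 0 1" --pt "0.017 0.011 0.057 0 1"

```text
time_s: 2.15
ee_pos: [528.6, -80.0, 96.0]
ee_rot: [180.0, 0.0, 92.1]
force: [0.1, -0.3, 0.2]
gripper_width: 91.2
gripper_force: 0.0
```

```bash
python3 go.py 528.3 -80.4 93 92.5
```

```text
t 2.15 pos [528.6 -80.   96. ] rot [1.7998e+02 1.0000e-02 9.2090e+01] q [-10.  19. 103.  -0.  59. -12.] F [ 0.1 -0.3  0.2] w 91.2 0.0
delta m/rad [-0.0004, -0.0003, 0.003, -0.0071]
```

apply_moves --pt "0 0 0.002 0 0" --pt "0 0 0.002 0 -0.5" --pt "0 0 0.002 0 -1" --pt "0 0 0.002 0 -1" --pt "0 0 0.002 0 -1" --grip_force 20

```text
time_s: 2.65
ee_pos: [528.8, -79.1, 93.7]
ee_rot: [180.0, 0.0, 92.2]
force: [0.7, 0.4, 0.0]
gripper_width: 54.4
gripper_force: 0.0
```

apply_moves --pt "0 0 0 0 -1" --pt "0 0 0 0 -1" --pt "0 0 0 0 -1" --pt "0 0 0 0 -1" --pt "0 0 0 0 -1"

```text
time_s: 3.15
ee_pos: [528.7, -79.1, 93.5]
ee_rot: [-180.0, 0.0, 92.2]
force: [-0.1, -0.2, 0.2]
gripper_width: 13.9
gripper_force: 0.0
```

apply_moves --pt "0 0 0 0 -1" --pt "0 0 0 0 -1" --pt "0 0 -0.01 0 -1" --pt "0 0 -0.03 0 -1" --pt "0 0 -0.05 0 -1" --grip_force 25

```text
time_s: 3.65
ee_pos: [528.6, -79.1, 144.5]
ee_rot: [-180.0, 0.0, 92.2]
force: [1.0, 0.0, -0.5]
gripper_width: 0.6
gripper_force: 0.0
```

apply_moves --pt "0 0 -0.03 0 -1" --pt "0 0 -0.06 0 -1" --pt "0 0 -0.06 0 -1" --pt "0 0 -0.06 0 -1"

```text
time_s: 4.05
ee_pos: [529.0, -79.2, 204.5]
ee_rot: [179.9, 0.0, 92.2]
force: [-0.1, -0.5, -0.5]
gripper_width: 0.6
gripper_force: 0.0
```

```bash
python3 go.py 528 -350 200 -5.85;python3 - <<'E'
from h import *
b=cams.grab_frame('scene'); crop('scene',b,(220,100,480,290),3,'pics/c.png')
E
```

```text
t 4.05 pos [529.  -79.2 204.5] rot [1.7989e+02 3.0000e-02 9.2180e+01] q [-10.  14.  93.  -0.  73. -12.] F [-0.1 -0.5 -0.5] w 0.6 0.0
delta m/rad [-0.2706, -0.0113, 0.0045, 1.7109]
```

View pics/c.png

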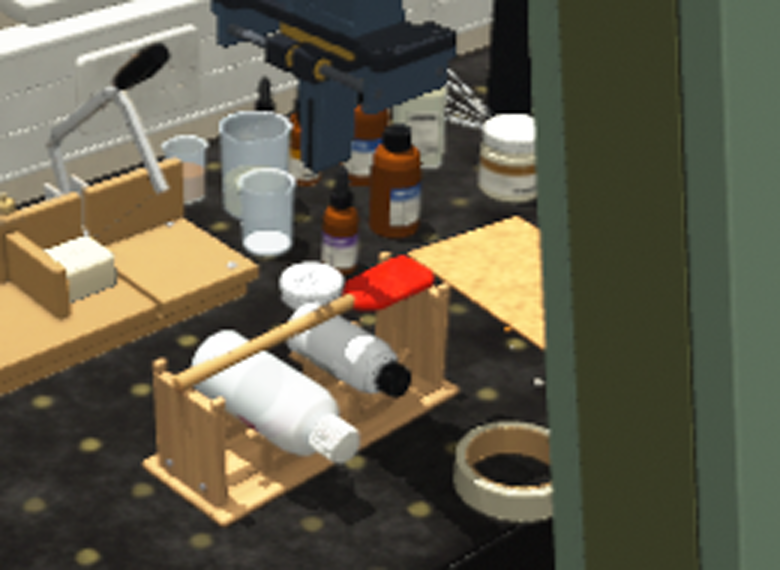

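```bash
python3 - <<'E'
from h import *
s=env.state(); p=s['ee_pos']
print(p,s['gripper_width'],P('scene',p),P('top',p), P('top',p+[0,0,100]))
# spatula two-view check
for y in (130,-130): print(P('scene',[527.5-.043*y,-60.4+.999*y,103]))
E
python3 - <<'E'
import sys; sys.path.insert(0,'.')
from h import *
c=lambda im,x0,y0:cv2.resize(im[y0:y0+130,x0:x0+130],None,fx=3,fy=3,interpolation=cv2.INTER_CUBIC)
cv2.imwrite('pics/d.png',np.hstack([c(cams.grab_frame('top'),250,160),c(cams.grab_frame('scene'),280,90)]))
E
```

```text
[528.28116391 -79.07628326 203.38309473] 0.5502716517775046 [[327.98116153 165.84563904]] [[308.1474066  217.02190319]] [[308.64440415 210.61091165]]
[[277.62323167 227.07535038]]
[[360.08036229 187.77773801]]
```

View pics/d.png

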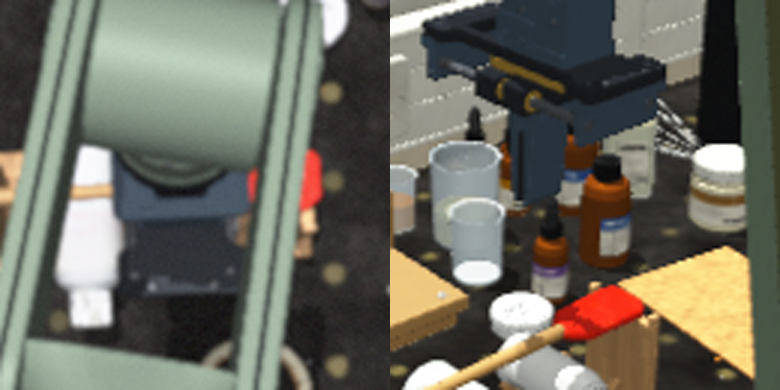

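```bash
python3 - <<'E'
from h import *
print(env.grip_depth,[a for a in dir(env) if a[0]!='_'])
for z in (10,20,25,30): print(z,P('scene',env.state()['ee_pos']+[0,0,z]))
E
python3 go.py 528.3 -80.4 90 92.5
```

```text
18.8 ['Unreachable', 'grip_depth', 'job_done', 'state']
10 [[328.13530956 162.36889618]]
20 [[328.21015532 158.40298405]]
25 [[328.24783734 156.40629682]]
30 [[328.28569372 154.40037077]]
t 4.2 pos [527.9 -79.  202.4] rot [-1.7987e+02 -2.0000e-02  9.2180e+01] q [-10.  14.  93.  -0.  73. -12.] F [-0.2  0.6 -0.4] w 0.5 0.0
delta m/rad [-0.0014, 0.0004, 0.1124, -0.0057]
```

Comparing the fingertips with the reported pose, the tips sit about 20 mm higher than reported. That explains why the first grip closed above the handle. I will go lower and watch the force.

apply_moves --pt "0 0 0 0 0.3" --pt "0 0 0.02 0 0.3" --pt "0 0 0.04 0 0.3" --pt "0 0 0.04 0 0.3" --pt "0 0 0.05 0 0.3"

```text
time_s: 4.7
ee_pos: [529.6, -79.3, 154.1]
ee_rot: [179.9, 0.0, 92.2]
force: [0.5, 0.7, -0.3]
gripper_width: 37.4
gripper_force: 0.0
```

apply_moves --pt "0 0 0 0 0.3" --pt "0 0 0.03 0 0.3" --pt "0 0 0.05 0 0.3" --pt "0 0 0.063 0 0.3" --pt "0 0 0.063 0 0.3"

```text
time_s: 5.2
ee_pos: [527.8, -79.0, 89.4]
ee_rot: [-179.8, -0.0, 92.2]
force: [0.5, 0.1, -0.3]
gripper_width: 59.3
gripper_force: 0.0
```

```bash
python3 go.py 528.3 -80.4 72 92.5
```

```text
t 5.2 pos [527.8 -79.   89.4] rot [-1.7984e+02 -3.0000e-02  9.2180e+01] q [-10.  19. 103.  -0.  58. -12.] F [ 0.5  0.1 -0.3] w 59.3 0.0
delta m/rad [-0.0014, 0.0005, 0.0174, -0.0056]
```

apply_moves --pt "-0.001 0 0.008 0 0.3" --pt "-0.001 0 0.017 0 0" --pt "-0.001 0 0.017 0 -1" --pt "-0.001 0 0.017 0 -1" --pt "-0.001 0 0.017 0 -1" --grip_force 25

```text
time_s: 5.7
ee_pos: [529.1, -80.2, 73.9]
ee_rot: [180.0, 0.0, 92.2]
force: [-0.7, -0.6, 0.2]
gripper_width: 30.2
gripper_force: 0.0
```

apply_moves --pt "0 0 0 0 -1" --pt "0 0 0 0 -1" --pt "0 0 0 0 -1" --pt "0 0 0 0 -1" --pt "0 0 0 0 -1"

```text
time_s: 6.2
ee_pos: [529.0, -80.1, 73.8]
ee_rot: [180.0, 0.0, 92.2]
force: [-0.1, 0.6, 2.6]
gripper_width: 12.2
gripper_force: 25.0
```

The width of 12.2 mm with an upward push suggests the tips hold only the upper half of the handle. I will reopen and go 9 mm lower.

apply_moves --pt "0 0 0 0 -0.4" --pt "0 0 0 0 -0.4" --pt "0 0 0.009 0 -0.4" --pt "0 0 0.009 0 -0.6" --pt "0 0 0.009 0 -1"

```text
time_s: 6.7
ee_pos: [528.3, -80.0, 63.9]
ee_rot: [-179.9, -0.0, 92.2]
force: [0.1, -0.5, -0.3]
gripper_width: 14.6
gripper_force: 0.0
```

apply_moves --pt "0 0 0 0 -1" --pt "0 0 0 0 -1" --pt "0 0 0 0 -1" --pt "0 0 0 0 -1" --pt "0 0 0 0 -1"

```text
time_s: 7.2
ee_pos: [528.7, -80.1, 64.5]
ee_rot: [180.0, 0.0, 92.2]
force: [-0.1, -0.1, -1.3]
gripper_width: 12.9
gripper_force: 25.0
```

apply_moves --pt "0 0 -0.01 0 -1" --pt "0 0 -0.025 0 -1" --pt "0 0 -0.05 0 -1" --pt "0 0 -0.08 0 -1" --pt "0 0 -0.1 0 -1"

```text
time_s: 7.7
ee_pos: [529.6, -80.3, 167.4]
ee_rot: [179.8, 0.0, 92.2]
force: [0.5, -0.3, -1.1]
gripper_width: 13.0
gripper_force: 25.0
```

```bash
python3 go.py 528 -350 170 -5.85;python3 - <<'E'
from h import *
cv2.imwrite('pics/e.png',np.hstack([cv2.resize(cams.grab_frame(n)[y:y+200,x:x+200],None,fx=2,fy=2) for n,x,y in (('top',220,120),('scene',220,90))]))
E
```

```text
t 7.7 pos [529.6 -80.3 167.4] rot [1.7981e+02 5.0000e-02 9.2180e+01] q [-10.  15.  96.  -0.  68. -12.] F [ 0.5 -0.3 -1.1] w 13.0 25.0
delta m/rad [-0.2695, -0.0119, -0.0026, 1.7109]
```

View pics/e.png

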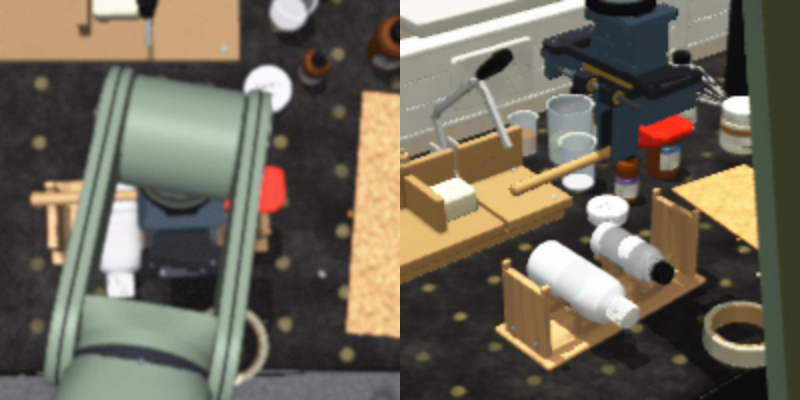

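The spatula is held level and clear of the posts. Next I swing it to the mat.

apply_moves --pt "-0.287 -0.035 -0.02 1.711 -1" --pt "-0.287 -0.035 -0.02 1.711 -1" --pt "-0.287 -0.035 -0.02 1.711 -1" --pt "-0.287 -0.035 -0.02 1.711 -1" --pt "-0.287 -0.035 -0.02 1.711 -1"

```text
time_s: 8.3
ee_pos: [507.0, -330.2, 180.8]
ee_rot: [-179.9, 0.0, 48.9]
force: [0.3, 0.4, -1.3]
gripper_width: 13.0
gripper_force: 25.0
```

```bash
python3 go.py 506 -368 130 -5.85
```

```text
t 8.3 pos [ 507.  -330.2  180.8] rot [-179.9     0.     48.85] q [-34.  21.  86.   0.  73.   7.] F [ 0.3  0.4 -1.3] w 13.0 25.0
delta m/rad [-0.0292, 0.0242, 0.0508, 0.9547]
```

apply_moves --pt "-0.025 0.018 0.02 0.955 -1" --pt "-0.025 0.018 0.02 0.955 -1" --pt "-0.025 0.018 0.03 0.955 -1" --pt "-0.025 0.018 0.03 0.955 -1" --pt "-0.025 0.018 0.03 0.955 -1"

```text
time_s: 8.8
ee_pos: [504.3, -358.9, 149.9]
ee_rot: [-179.9, 0.1, 5.9]
force: [-0.3, -0.5, -0.8]
gripper_width: 12.8
gripper_force: 25.0
```

```bash
python3 go.py 506 -368 30 -5.85
```

```text
t 8.8 pos [ 504.3 -358.9  149.9] rot [-1.7987e+02  1.4000e-01  5.8500e+00] q [-37.  24.  87.  -0.  70.  48.] F [-0.3 -0.5 -0.8] w 12.8 25.0
delta m/rad [0.0008, 0.0092, 0.1199, 0.2043]
```

apply_moves --pt "0 0.006 0.02 0.2 -1" --pt "0 0.006 0.05 0.2 -1" --pt "0 0.006 0.08 0.2 -1" --pt "0 0.006 0.11 0.2 -1" --pt "0 0.006 0.12 0.2 -1"

```text
time_s: 9.3
ee_pos: [503.2, -363.3, 27.5]
ee_rot: [-179.8, 0.4, -5.2]
force: [0.0, -0.5, -0.4]
gripper_width: 13.1
gripper_force: 25.0
```

```bash
python3 go.py 506 -368 -20 -5.85
```

```text
t 9.3 pos [ 503.2 -363.3   27.5] rot [-179.76    0.4    -5.23] q [-37.  30.  95.  -0.  55.  58.] F [ 0.  -0.5 -0.4] w 13.1 25.0
delta m/rad [0.0032, 0.0044, 0.0475, 0.0109]
```

apply_moves --pt "0.003 0.004 0.015 0.01 -1" --pt "0.003 0.004 0.025 0.01 -1" --pt "0.003 0.004 0.03 0.01 -1" --pt "0.003 0.004 0.03 0.01 -1"

```text
time_s: 9.7
ee_pos: [508.5, -369.6, 1.5]
ee_rot: [-180.0, 0.0, -5.8]
force: [-0.1, -0.7, -0.1]
gripper_width: 12.8
gripper_force: 25.0
```

apply_moves --pt "0 0 0.003 0 -1" --pt "0 0 0.006 0 -1" --pt "0 0 0.009 0 -1" --pt "0 0 0.012 0 -1"

```text
time_s: 10.1
ee_pos: [508.6, -369.6, -10.2]
ee_rot: [180.0, -0.0, -5.8]
force: [-0.2, -0.8, -1.3]
gripper_width: 12.7
gripper_force: 25.0
```

apply_moves --pt "0 0 0.002 0 -1" --pt "0 0 0.004 0 -1" --pt "0 0 0.006 0 -1"

```text
time_s: 10.4
ee_pos: [508.6, -369.6, -16.4]
ee_rot: [180.0, -0.0, -5.8]
force: [0.2, -0.0, -0.1]
gripper_width: 12.7
gripper_force: 25.0
```

apply_moves --pt "0 0 0.001 0 -1" --pt "0 0 0.002 0 -1" --pt "0 0 0.003 0 -1"

```text
time_s: 10.7
ee_pos: [508.6, -369.6, -19.3]
ee_rot: [180.0, -0.0, -5.8]
force: [0.9, -0.5, -0.7]
gripper_width: 13.0
gripper_force: 25.0
```

apply_moves --pt "0 0 0.001 0 -1" --pt "0 0 0.002 0 -1" --pt "0 0 0.003 0 -1"

```text
time_s: 11.0
ee_pos: [508.6, -369.6, -22.3]
ee_rot: [180.0, -0.0, -5.8]
force: [0.0, -0.7, 0.0]
gripper_width: 13.0
gripper_force: 25.0
```

apply_moves --pt "0 0 0.001 0 -1" --pt "0 0 0.002 0 -1" --pt "0 0 0.003 0 -1"

```text
time_s: 11.3
ee_pos: [508.6, -369.6, -25.2]
ee_rot: [180.0, -0.0, -5.8]
force: [-2.2, 1.2, 8.7]
gripper_width: 12.8
gripper_force: 29.5
```

Contact is felt at -25 mm reported, so I release there.

apply_moves --pt "0 0 -0.001 0 -1" --pt "0 0 -0.001 0 -0.5" --pt "0 0 -0.001 0 -0.2" --pt "0 0 -0.001 0 -0.2" --pt "0 0 -0.001 0 -0.2"

```text
time_s: 11.8
ee_pos: [508.5, -369.6, -24.2]
ee_rot: [180.0, -0.0, -5.8]
force: [-0.1, -0.4, -0.1]
gripper_width: 36.3
gripper_force: 0.0
```

apply_moves --pt "0 0 0 0 -0.2" --pt "0 0 -0.02 0 -0.2" --pt "0 0 -0.05 0 0" --pt "0 0 -0.1 0 1" --pt "0 0 -0.15 0 1"

```text
time_s: 12.3
ee_pos: [508.0, -369.1, 126.7]
ee_rot: [-179.9, 0.1, -5.8]
force: [1.3, -0.6, 0.1]
gripper_width: 57.5
gripper_force: 0.0
```

apply_moves --pt "0 0.0 -0.05 0 1" --pt "0 0 -0.08 0 1" --pt "0 0 -0.08 0 1"

```text
time_s: 12.6
ee_pos: [510.9, -371.3, 211.8]
ee_rot: [179.7, -0.6, -5.8]
force: [-0.2, 0.2, -0.5]
gripper_width: 81.5
gripper_force: 0.0
```

```bash
python3 go.py 519.5 -12 150 3.2
```

```text
t 12.6 pos [ 510.9 -371.3  211.8] rot [179.66  -0.56  -5.79] q [-37.  22.  80.  -0.  77.  59.] F [-0.2  0.2 -0.5] w 81.5 0.0
delta m/rad [-0.0277, -0.3583, 0.0618, -0.157]
```

apply_moves --pt "-0.028 -0.359 0 -0.157 1" --pt "-0.028 -0.359 0 -0.157 1" --pt "-0.028 -0.359 0 -0.157 1" --pt "-0.028 -0.359 0 -0.157 1" --pt "-0.028 -0.359 0 -0.157 1"

```text
time_s: 13.1
ee_pos: [513.4, -117.6, 204.6]
ee_rot: [-180.0, 0.1, 3.2]
force: [1.0, -0.4, -0.1]
gripper_width: 90.9
gripper_force: 0.0
```

```bash
python3 go.py 519.5 -11.3 150 3.2
```

```text
t 13.1 pos [ 513.4 -117.6  204.6] rot [-1.7997e+02  1.0000e-01  3.1600e+00] q [-14.  13.  94.   0.  73.  73.] F [ 1.  -0.4 -0.1] w 90.9 0.0
delta m/rad [0.0119, -0.1058, 0.0546, -0.0006]
```

apply_moves --pt "0.012 -0.1 0.03 0 1" --pt "0.012 -0.1 0.05 0 1" --pt "0.012 -0.1 0.05 0 1" --pt "0.012 -0.1 0.05 0 1"

```text
time_s: 13.5
ee_pos: [519.2, -17.8, 153.7]
ee_rot: [-180.0, 0.3, 3.4]
force: [0.4, -0.3, 1.2]
gripper_width: 91.0
gripper_force: 0.0
```

```bash
python3 go.py 519.5 -11.3 90 3.2
python3 - <<'E'
from h import *
cv2.imwrite('pics/f.png',np.hstack([cv2.resize(cams.grab_frame(n)[y:y+200,x:x+w],None,fx=2,fy=2) for n,x,y,w in (('top',300,120,180),('scene',240,120,200))]))
E
```

```text
t 13.5 pos [519.2 -17.8 153.7] rot [-179.99    0.27    3.37] q [-3. 15. 99. -0. 66. 83.] F [ 0.4 -0.3  1.2] w 91.0 0.0
delta m/rad [0.0007, -0.0064, 0.0637, 0.003]
```

View pics/f.png

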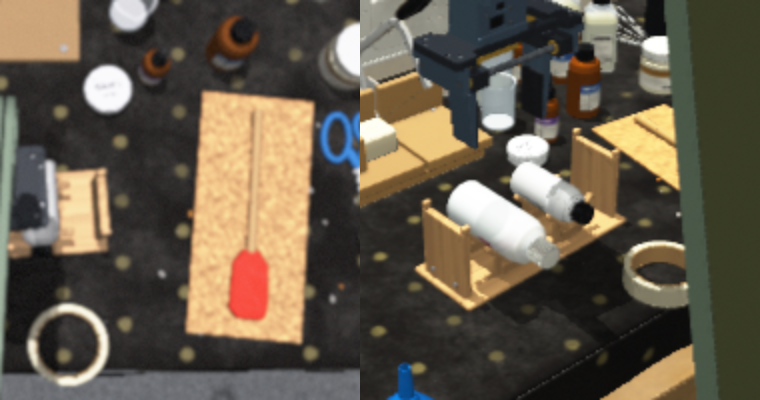

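The spatula lies fully on the mat. The open fingers are above the long bottle, with their tips at about (293,191) and (329,179) in the scene picture.

```bash
python3 - <<'E'
from h import *
for o in (0,15,20,25,30): print(o,P('scene',[[519.4,-17+52,153+o],[519.4,-17-52,153+o]]).round(1).tolist())
E
python3 go.py 519.5 -11.3 90 3.2
```

```text
0 [[290.4, 203.1], [326.8, 188.0]]
15 [[290.2, 197.2], [326.9, 182.3]]
20 [[290.2, 195.2], [326.9, 180.4]]
25 [[290.1, 193.3], [326.9, 178.5]]
30 [[290.1, 191.3], [327.0, 176.6]]
t 13.6 pos [521.  -20.  155.8] rot [179.95   0.     3.2 ] q [-3. 15. 99. -0. 66. 83.] F [-0.6 -1.   0.9] w 90.8 0.0
delta m/rad [-0.001, -0.0088, 0.0658, -0.0]
```

apply_moves --pt "-0.001 -0.009 0.01 0 1" --pt "-0.001 -0.009 0.03 0 1" --pt "-0.001 -0.009 0.05 0 1" --pt "-0.001 -0.009 0.06 0 1" --pt "-0.001 -0.009 0.06 0 1"

```text
time_s: 14.1
ee_pos: [518.3, -10.8, 94.5]
ee_rot: [-180.0, 0.2, 3.1]
force: [-0.7, 0.0, 1.0]
gripper_width: 91.4
gripper_force: 0.0
```

```bash
python3 go.py 519.5 -11.3 23 3.2
```

```text
t 14.1 pos [518.3 -10.8  94.5] rot [-1.7999e+02  1.5000e-01  3.1200e+00] q [ -2.  18. 105.  -0.  58.  84.] F [-0.7  0.   1. ] w 91.4 0.0
delta m/rad [0.0011, 0.0006, 0.0715, -0.0014]
```

apply_moves --pt "0 0 0.015 0 1" --pt "0 0 0.03 0 1" --pt "0 0 0.04 0 1" --pt "0 0 0.05 0 1"

```text
time_s: 14.5
ee_pos: [520.0, -10.4, 45.9]
ee_rot: [180.0, -0.1, 3.2]
force: [0.1, -0.1, 0.7]
gripper_width: 91.3
gripper_force: 0.0
```

apply_moves --pt "0 0 0.006 0 1" --pt "0 0 0.013 0 1" --pt "0 0 0.02 0 1" --pt "0 0 0.021 0 1"

```text
time_s: 14.9
ee_pos: [518.8, -10.2, 23.9]
ee_rot: [-180.0, 0.1, 3.2]
force: [0.4, 0.1, -0.4]
gripper_width: 91.3
gripper_force: 0.0
```

```bash
python3 go.py 519.5 -11.3 23 3.2
```

```text
t 14.9 pos [518.8 -10.2  23.9] rot [-1.8e+02  8.0e-02  3.2e+00] q [ -2.  22. 110.  -0.  48.  84.] F [ 0.4  0.1 -0.4] w 91.3 0.0
delta m/rad [0.0007, 0.0012, 0.0009, -0.0]
```

Next I close on the bottle.

apply_moves --pt "0 0.001 0 0 0.3" --pt "0 0.001 0 0 -1" --pt "0 0.001 0 0 -1" --pt "0 0.001 0 0 -1" --pt "0 0.001 0 0 -1" --grip_force 20

```text
time_s: 15.4
ee_pos: [519.5, -11.4, 25.0]
ee_rot: [180.0, -0.0, 3.2]
force: [-0.3, -0.9, 0.3]
gripper_width: 55.1
gripper_force: 20.0
```

apply_moves --pt "0 0 0 0 -1" --pt "0 0 0 0 -1" --pt "0 0 0 0 -1"

```text
time_s: 15.7
ee_pos: [519.5, -11.4, 24.9]
ee_rot: [180.0, -0.0, 3.2]
force: [0.5, -1.7, 1.9]
gripper_width: 55.2
gripper_force: 20.0
```

apply_moves --pt "0 0 -0.01 0 -1" --pt "0 0 -0.03 0 -1" --pt "0 0 -0.06 0 -1" --pt "0 0 -0.1 0 -1" --pt "0 0 -0.14 0 -1"

```text
time_s: 16.2
ee_pos: [518.4, -10.9, 165.9]
ee_rot: [-180.0, 0.1, 3.2]
force: [0.9, 0.4, -2.6]
gripper_width: 55.0
gripper_force: 20.0
```

```bash
python3 go.py 436.5 55.8 160 3.2
```

```text
t 16.2 pos [518.4 -10.9 165.9] rot [-1.7997e+02  1.1000e-01  3.2000e+00] q [-2. 14. 99.  0. 68. 84.] F [ 0.9  0.4 -2.6] w 55.0 20.0
delta m/rad [-0.078, -0.0711, 0.0059, -0.0]
```

apply_moves --pt "-0.04 -0.036 0.0 0 -1" --pt "-0.078 -0.071 0 0 -1" --pt "-0.078 -0.071 0 0 -1" --pt "-0.078 -0.071 0 0 -1" --pt "-0.078 -0.071 0 0 -1"

```text
time_s: 16.7
ee_pos: [438.3, 55.2, 165.0]
ee_rot: [180.0, -0.1, 3.2]
force: [0.5, -1.3, -2.8]
gripper_width: 55.7
gripper_force: 20.0
```

```bash
python3 go.py 436.5 55.8 110 3.2
python3 - <<'E'
from h import *
cv2.imwrite('pics/g.png',np.hstack([cv2.resize(cams.grab_frame(n)[y:y+200,x:x+200],None,fx=2,fy=2) for n,x,y in (('top',150,150),('scene',220,130))]))
E
```

```text
t 16.7 pos [438.3  55.2 165. ] rot [ 1.7998e+02 -7.0000e-02  3.2100e+00] q [  6.   7. 108.  -0.  65.  93.] F [ 0.5 -1.3 -2.8] w 55.7 20.0
delta m/rad [-0.0018, -0.0007, 0.055, 0.0002]
```

apply_moves --pt "-0.002 0 0.02 0 -1" --pt "-0.002 0 0.04 0 -1" --pt "-0.002 0 0.06 0 -1" --pt "-0.002 0 0.063 0 -1"

```text
time_s: 17.2
ee_pos: [434.3, 54.4, 99.5]
ee_rot: [180.0, 0.3, 3.1]
force: [-0.4, -1.6, -2.5]
gripper_width: 55.3
gripper_force: 20.0
```

apply_moves --pt "0 0 0.003 0 -1" --pt "0 0 0.006 0 -1" --pt "0 0 0.009 0 -1" --pt "0 0 0.012 0 -1"

```text
time_s: 17.6
ee_pos: [434.3, 54.9, 90.3]
ee_rot: [180.0, 0.1, 3.2]
force: [-5.4, -0.9, 4.3]
gripper_width: 54.9
gripper_force: 20.0
```

apply_moves --pt "0 0 0.004 0 -1" --pt "0 0 0.008 0 -1" --pt "0 0 0.012 0 -1" --pt "0 0 0.016 0 -1"

```text
time_s: 18.0
ee_pos: [432.1, 54.6, 73.5]
ee_rot: [179.9, 0.4, 3.2]
force: [-7.4, -2.2, 2.8]
gripper_width: 55.2
gripper_force: 20.0
```

apply_moves --pt "0 0 0.004 0 -1" --pt "0 0 0.008 0 -1" --pt "0 0 0.012 0 -1" --pt "0 0 0.015 0 -1"

```text
time_s: 18.4
ee_pos: [433.3, 54.4, 58.5]
ee_rot: [179.9, 0.2, 3.2]
force: [-4.9, -3.4, 2.1]
gripper_width: 54.9
gripper_force: 20.0
```

apply_moves --pt "0 0 0.002 0 -1" --pt "0 0 0.004 0 -1" --pt "0 0 0.004 0 -1"

```text
time_s: 18.7
ee_pos: [434.0, 54.4, 54.7]
ee_rot: [179.9, 0.2, 3.2]
force: [-3.9, -2.4, -0.6]
gripper_width: 55.2
gripper_force: 20.0
```

apply_moves --pt "0 0 0 0 -1" --pt "0 0 -0.01 0 -1" --pt "0 0 -0.03 0 -1" --pt "0 0 -0.06 0 -1" --pt "0 0 -0.1 0 -1" --grip_force 35

```text
time_s: 19.2
ee_pos: [435.3, 55.4, 155.7]
ee_rot: [-180.0, 0.0, 3.2]
force: [1.6, 1.1, -2.8]
gripper_width: 55.0
gripper_force: 35.0
```

apply_moves --pt "0 0 -0.03 0 -1" --pt "0 0 -0.06 0 -1" --pt "0 0 -0.06 0 -1" --pt "0 0 -0.06 0 -1"

```text
time_s: 19.6
ee_pos: [435.9, 55.4, 215.1]
ee_rot: [-180.0, -0.1, 3.2]
force: [0.6, -0.7, -3.8]
gripper_width: 55.0
gripper_force: 35.0
```

```bash
python3 go.py 434 55 213 3.2
python3 - <<'E'
from h import *
p=env.state()['ee_pos']+[0,0,37]
print("pivot",p)
for t in (35,40,45,50,55): print(t,P('scene',[p+94*np.array([-np.cos(np.radians(t)),-.056*np.cos(np.radians(t)),-np.sin(np.radians(t))]),p]).round(1).tolist())
cv2.imwrite('pics/i.png',np.hstack([cv2.resize(cams.grab_frame(n)[y:y+200,x:x+200],None,fx=2,fy=2) for n,x,y in (('top',170,150),('scene',200,100))]))
E
```

```text
t 19.6 pos [435.9  55.4 215.1] rot [-1.7999e+02 -1.3000e-01  3.2100e+00] q [  6.   5. 103.   0.  72.  93.] F [ 0.6 -0.7 -3.8] w 55.0 35.0
delta m/rad [-0.0019, 0.0003, 0.0021, 0.0001]
pivot [435.91073735  55.41075774 252.14976024]
35 [[333.4, 220.6], [306.5, 181.2]]
40 [[331.5, 222.3], [306.5, 181.2]]
45 [[329.4, 223.7], [306.5, 181.2]]
50 [[327.2, 224.7], [306.5, 181.2]]
55 [[324.9, 225.4], [306.5, 181.2]]
```

View pics/i.png

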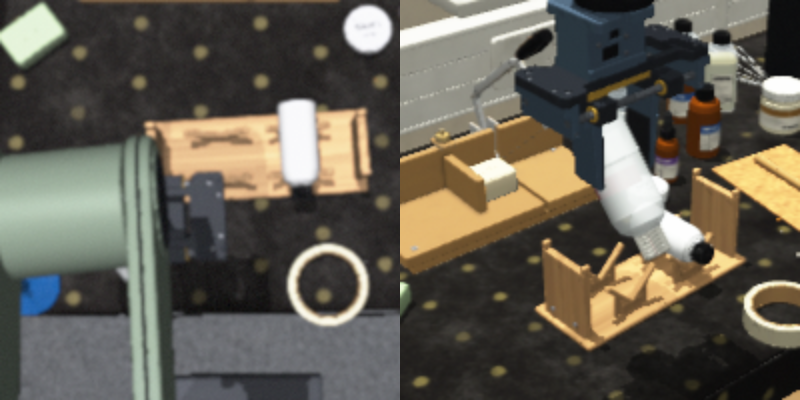

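The short bottle is still in its rest. The long bottle is out and tipped, with its cap end near (328,229) in the scene picture, about 50 degrees down. I let it settle with a small raise, check that it holds still, and hand in.

apply_moves --pt "0 0 -0.002 0 -1" --pt "0 0 -0.004 0 -1" --pt "0 0 -0.004 0 -1" --pt "0 0 -0.004 0 -1" --pt "0 0 -0.004 0 -1"

```text
time_s: 20.2
ee_pos: [435.4, 55.3, 218.5]
ee_rot: [180.0, 0.0, 3.2]
force: [1.3, -0.6, -2.4]
gripper_width: 54.5
gripper_force: 35.0
```

apply_moves --pt "0 0 0 0 -1" --pt "0 0 0 0 -1" --pt "0 0 0 0 -1" --pt "0 0 0 0 -1" --pt "0 0 0 0 -1"

```text
time_s: 20.7
ee_pos: [435.5, 55.2, 218.7]
ee_rot: [180.0, -0.0, 3.2]
force: [-0.5, 0.2, -2.6]
gripper_width: 54.9
gripper_force: 35.0
```

Run:
```python
from h import *
a=cams.grab_frame('scene')
for _ in range(6): b=cams.grab_frame('scene')
d=cv2.absdiff(a,b)[150:240,290:345]; print("motion px",(d.max(2)>40).sum())
# white-bottle axis in image by PCA
m=(b.min(2)>150)[155:232,295:336]; n,l,st,c=cv2.connectedComponentsWithStats(m.astype(np.uint8)); print(st,c.round(0))
k=1+st[1:,4].argmax(); y,x=np.nonzero(l==k); w,v=np.linalg.eigh(np.cov(x,y)); print("dx/dy",v[0,1]/v[1,1])
p=env.state()['ee_pos']+[0,0,37]; print(p)
for t in range(35,75,5):
    u=np.array([-np.cos(np.radians(t)),-.056*np.cos(np.radians(t)),-np.sin(np.radians(t))]); q=P('scene',[p-40*u,p+60*u]); e=q[1]-q[0]; print(t,(e[0]/e[1]).round(2))
```

```text
motion px 0
[[   0    0   41   77 1833]
 [   6    0   35   71 1321]
 [  22   75    1    1    1]
 [  24   74    1    1    1]
 [  20   76    1    1    1]] [[19. 39.]
 [21. 36.]
 [22. 75.]
 [24. 74.]
 [20. 76.]]
dx/dy 0.4083798080487039
[435.5192027   55.23280091 255.73872787]
35 0.68
40 0.61
45 0.54
50 0.48
55 0.42
60 0.36
65 0.3
70 0.25
```

The bottle is still, tipped about 50 to 55 degrees, with its middle near 25 cm. Handing in.

```bash
python3 -c "
from workcell import env
print(env.job_done())"
```

```text
the job is handed in; nothing more can be done
None
```

The job is handed in at about 21 s: the spatula lies on the cork mat, the short bottle is still in its rest, and the long bottle is held still with its cap about 50–55° below level and its middle about 25 cm up.

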